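# Swing the spotlight onto the yellow vase and switch it on

### The arm

A 7-joint arm with a two-finger parallel gripper is mounted at the origin on the work surface. World frame = base frame: x ahead of the robot, y to its left, z up, the work surface at z = 0. Lengths are in m, angles in rad, forces in N, time in s.
With the tool pointing down it reaches from about 0.425 to 0.975 m from the base axis. Payload 16.7 kg.
Tool frame: the origin (TCP) lies at the very end of the fingers, on their centre line; the grasp point (between the pads) lies env.grip_point_offset behind it (env.grip_point_offset is the distance from the TCP to the grasp point, in m); z points along the fingers, y is the line along which they close (so a half turn about z gives the same grasp; the last joint's range is limited). The gripper opens to 85 mm and grips with 20 to 120 N. Pads are 22 mm wide; open, the fingers measure 114 mm over their backs; the gripper's body (76 mm by 85 mm) begins 54 mm behind the grasp point. The pads swing forward as they close: fully open they stand 13 mm farther back than shut.
Start: joints at [1.04, 0.426, 0.074, 1.606, -0.034, 1.111, -0.067], TCP at [0.251, -0.626, 0.231] pointing down, gripper open.
Joint ranges: [-2.85, 2.85], [-0.5, 2.14], [-1.23, 1.37], [0.21, 2.46], [-1.02, 4.16], [0.16, 2.05], [-2.73, 2.73]. Speed limits (rad/s): [1.89, 1.89, 2.39, 2.39, 3.01, 3.01, 3.01].

### API

Orientations are given as a unit quaternion [w, x, y, z].
In Python, from bench import env, cams, job_done gives the robot as it stands.
- The arm moves only by the tool drive_tool, never from a script. Its argument "deltas" is a list of rows, each a list of 7 numbers: the turn, a rotation vector about the tool's x, y, z in degrees, then the shift along the tool's x, y, z in cm, then the opening, from 0 (shut) to 1 (fully open). A call has 1 to 10 rows; each row is the pose to reach, as a shift and turn from the pose commanded when the call began, along the tool's axes at that moment; what a row does not reach only later rows make up. A row lasts 1/10 s, in which the tool goes at most 50 mm and 8.59 degrees, less where a joint would pass 70% of its speed; a pose out of reach is approached as far as the arm can. A call with a gripper value outside its range is refused whole. The fingers move at their own pace and stop on an object; "force" is the grip in N (left out, the last holds). Time passes only in rows, so rows that repeat a pose let the fingers close. It gives the time, the measured TCP pose, the force, the opening and the grip force at its end, in the units of the state.
- env.state(): the state, without advancing time (a new reading comes with each control period).
- cams.snapshot(name): name is "side" or "top" or "wrist"; returns a dict with "image" (480x640x3 uint8, red, green, blue), "camera_matrix" (3x3 intrinsics, pixels), "T" (4x4, takes a point from camera to world coordinates). Camera axes: x right, y down, z forward; pixel columns grow to the right and rows downward; lengths in m; the calibration is good to about 2 mm. A picture is of the moment at which its call begins. There is no depth.
- job_done(): hands the job in; it is judged then, once.
The state is a dict: "t": time; "q": joint angles; "joint_velocities": joint speeds; "joint_torque": joint torques, N m; "eef_pos": TCP position; "orientation": TCP orientation; "ft_force": force on the tool from outside, world axes, zero at the start; "moment": the same for the moment, N m; "finger_gap": finger opening in m; "gripper_force": force on a finger pad.
Only numpy, scipy, OpenCV 4.12 (cv2) and the standard library are available. Lean on these libraries where they do the work, as an engineer would, in place of code of your own. Each camera call takes 0.05 s, during which the arm holds its last target. There are 200 camera calls.

### The job

The yellow vase is about to be photographed. Push the red arm of the spotlight round gently with a fingertip, without pinching it, until the arm points straight at the middle of the yellow vase. Only then press the green switch button all the way down and let it come back up, leaving the arm aimed and everything else on the table where it stands.

Things in the scene. Friction and masses are not known exactly. Their poses are not given: they have to be found in the camera images.
- spot_arm (a joint): Swing of the spotlight's arm about the vertical post, rad; 0 = straight away from the robot side of its base (the +x axis of lamp), positive = counter-clockwise from above; stops at -1.5 and 1.5. A stiff friction swivel: about 0.12 N m to turn (1.2 N at 100 mm from the post) plus 0.12 N m per rad/s; it stays where it is left.
- spot_pivot (a point): Point on the swivel axis at the middle height of the red arm, 165 mm above the table. Its x axis runs outward along the arm, z up; it turns with the arm. The spotlight points straight along this x axis (seen from above). A dark hub of 16 mm radius, 22 mm high, surrounds it.
- spot_push (a point): Middle of the red arm's section, 100 mm out from the pivot: a good place to push from either side. The arm is a level red bar, 14 mm wide and 18 mm high (156 to 174 mm above the table), bare from 16 to 140 mm out from the pivot.
- spot_head (a point): Centre of the black spot head at the arm's end, 185 mm out from the pivot: a cylinder 54 mm across and 80 mm long, pointing outward along the arm and 40 degrees down; it reaches from 110 to 205 mm above the table and from 135 to 235 mm out from the pivot.
- lamp: Fixed black round base of the spotlight, 110 mm across and 16 mm high, with a post 18 mm across on its middle carrying the arm. Origin: centre of its underside, on the table. Its x axis is the arm's zero direction.
- vase: Yellow glazed vase, round, solid, 85 mm high, 74 mm across at its widest (30 mm up), narrow neck; the thing to be lit. Origin: centre of its underside, on its axis. It stands beyond the arm's end, 250 to 375 mm from the post, left or right of the lamp; top below the spot head.
- switch (a joint): Travel of the green button, m: 0 = up, 0.006 = fully down; springs back up when released. Fully down takes 4 N.
- switch_top (a point): Centre of the top face of the green round button (36 mm across), 22 mm above the table when up; it moves down with the button. White round housing, 52 mm across, 12 mm high, fixed on the table. Press straight down. It is a wireless switch to the left or right of the lamp.
- mug: White ceramic mug, 85 mm high, 76 mm across, with a handle; bystander. Origin: centre of its underside.
- phone: Black phone lying flat, 72 x 148 x 9 mm (x, y, z); bystander. Origin: centre of its underside.
- case: Small grey earphone case, 50 x 62 x 26 mm; bystander. Origin: centre of its underside.

How it is judged:
On the way, in this order (a step that is already met when the one before it is completed fails the run):
1. the arm points at the vase and has come to rest (y of vase in the frame of spot_pivot between -0.018 and 0.018 m and x of vase in the frame of spot_pivot above 0.15 m and velocity of joint spot_arm between -0.05 and 0.05 rad/s), for 0.2 s.
2. the green button is pressed down with the arm aimed (y of vase in the frame of spot_pivot between -0.018 and 0.018 m and x of vase in the frame of spot_pivot above 0.15 m and value of joint switch above 0.0042 m), for 0.05 s.
At the end, for the whole second after the job is handed in: The line of the spotlight's arm passes within 18 mm of the vase's axis, the arm is at rest, the button is back up (under 1.5 mm), and the vase, mug, phone and case are within 20 mm of where they started (all of step 1 and value of joint switch below 0.0015 m and distance of each of vase, mug, phone, case from where it was at the start of the episode below 0.02 m); the robot touches nothing.
It fails at once if the button is pressed while the arm is not aimed at the vase (value of joint switch above 0.003 m and not (y of vase in the frame of spot_pivot between -0.018 and 0.018 m and x of vase in the frame of spot_pivot above 0.15 m)).
It fails at once if the arm is pinched or shoved hard (over 20 N from the fingers) (contact force between the fingers and spot_arm above 20 N).
It fails at once if the robot's arm or gripper body pushes the spotlight's arm, instead of a finger (contact force between the arm and spot_arm above 2 N).
It fails at once if the vase, mug, phone or case is displaced, lifted or carried (over 20 mm) (distance of any of vase, mug, phone, case from where it was at the start of the episode above 0.02 m).
It also fails if it takes over 50 s, if anything falls off the work surface, if the arm or the gripper's body presses on something with over 40 N, if the wrist force passes 120 N, or if a joint passes its speed limit or range.

## Working session

There is one attempt and no reset: what is moved stays moved. The work goes in short steps, Python scripts to look and compute and a tool call to move; the robot and the scene stay as the last step left them, time stands still between calls to the robot, and variables do not carry over. Pictures are saved under pics/ and viewed, at most 10 in all, crops included, and the job is handed in when it is done.

Besides the shell and the picture viewer there is one more tool, called after "Request:" in YAML: its name, and indented under it one key for each argument. drive_tool: Moves the arm, as the interface text tells. Its arguments: {"type":"object","properties":{"deltas":{"type":"array"},"force":{"type":"number"}},"required":["deltas"]}

```bash
mkdir -p pics
cat > h.py <<'E'
import numpy as np, cv2
from bench import env, cams, job_done
def snap(n,f=None):
    s=cams.snapshot(n)
    if f: cv2.imwrite('pics/'+f,s['image'][:,:,::-1])
    return s
def ray(s,uv):
    T=np.array(s['T']);d=T[:3,:3]@np.linalg.inv(s['camera_matrix'])@[uv[0],uv[1],1.]
    return T[:3,3],d
def onz(s,uv,z):
    o,d=ray(s,uv);return o+d*(z-o[2])/d[2]
def proj(s,p):
    T=np.array(s['T']);c=T[:3,:3].T@(np.asarray(p)-T[:3,3]);k=np.array(s['camera_matrix'])@c;return k[:2]/k[2]
def mask(s,lo,hi):
    return cv2.inRange(cv2.cvtColor(s['image'],cv2.COLOR_RGB2HSV),np.array(lo),np.array(hi))
def blobs(m,a=60):
    n,l,st,c=cv2.connectedComponentsWithStats(m)
    return [(st[i].tolist(),c[i].round(1).tolist()) for i in range(1,n) if st[i][4]>a]
RED=((0,130,60),(8,255,255));YEL=((20,110,80),(35,255,255));GRN=((45,90,50),(85,255,255))
E
python3 - <<'E'
from h import *
for n in('top','side'):
    s=snap(n,n+'0.png')
    print(n,np.array(s['T']).round(3).tolist())
    for c in(RED,YEL,GRN):print(blobs(mask(s,*c)))
st=env.state();print(st['t'],st['eef_pos'],st['orientation'],st['finger_gap'],env.grip_point_offset)
E
```

```text
top [[0.025, -0.993, 0.112, 0.49], [-0.999, -0.028, -0.025, 0.034], [0.028, -0.111, -0.993, 1.179], [0.0, 0.0, 0.0, 1.0]]
[([35, 133, 56, 26, 989], [62.5, 145.7]), ([320, 224, 16, 60, 362], [327.1, 254.2])]
[([231, 194, 27, 26, 493], [243.6, 206.1])]
[([48, 172, 56, 27, 997], [75.4, 184.8]), ([202, 271, 14, 13, 142], [208.3, 277.3])]
side [[-0.994, -0.056, 0.09, 0.513], [-0.106, 0.555, -0.825, 0.887], [-0.004, -0.83, -0.557, 0.74], [0.0, 0.0, 0.0, 1.0]]
[([301, 221, 77, 15, 754], [340.4, 227.4])]
[([233, 329, 32, 22, 511], [247.1, 339.3])]
[([348, 411, 24, 22, 400], [360.0, 421.1])]
0.1 [ 0.25136419 -0.62608005  0.23070893] [-5.30442659e-04  9.81833258e-01  1.89744964e-01 -1.41293871e-04] 0.08572788836024982 0.0187
```

View pics/top0.png

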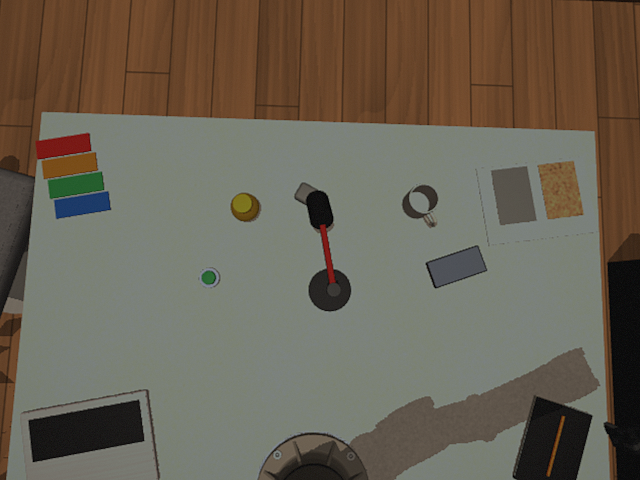

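View pics/side0.png

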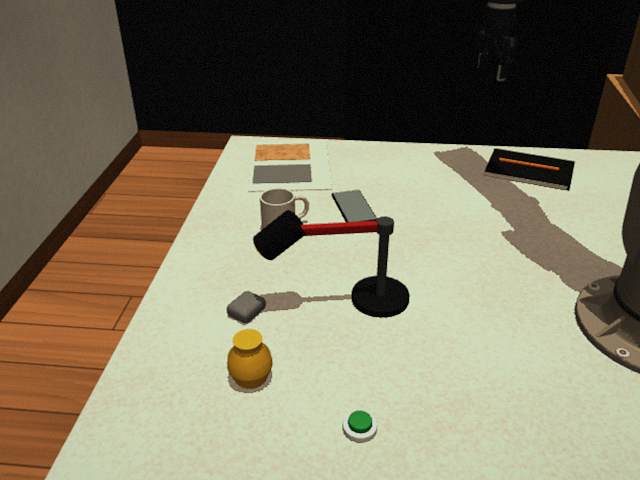

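The top view shows the vase at (245,207), the button at (208,278), the lamp base at (330,290) with its hub at (334,289), and the arm running up to the head at (320,210). The case lies under the head at (306,192), with the mug and phone to the right. The arm has to swing left (counter-clockwise), so I push from its right side.

Run:
```python
from h import *
t=snap('top');s=snap('side')
def tri(a,b):
    (o,d),(p,e)=ray(t,a),ray(s,b)
    k=np.linalg.lstsq(np.c_[d,-e],p-o,rcond=None)[0];A=o+d*k[0];B=p+e*k[1]
    return (A+B)/2,np.linalg.norm(A-B)
def big(m,box=None):
    if box: z=np.zeros_like(m);x0,y0,x1,y1=box;z[y0:y1,x0:x1]=m[y0:y1,x0:x1];m=z
    return max(cv2.findContours(m,cv2.RETR_EXTERNAL,cv2.CHAIN_APPROX_NONE)[0],key=cv2.contourArea)
# vase
yt=big(mask(t,(15,110,60),(35,255,255)),(200,170,290,240));ys=big(mask(s,(10,110,60),(35,255,255)),(200,310,300,410))
et=cv2.fitEllipse(yt);print('vase body top',et, onz(t,et[0],.035))
for nm,im,box in(('t',t,(200,170,290,240)),('s',s,(200,310,300,410))):
    m=mask(im,(24,110,80),(35,255,255));c=big(m,box);e=cv2.fitEllipse(c);print('mouth',nm,e,onz(im,e[0],.085))
print('side body bbox',cv2.boundingRect(ys))
# button
bt=cv2.fitEllipse(big(mask(t,*GRN),(180,250,240,300)));bs=cv2.fitEllipse(big(mask(s,*GRN),(330,400,390,440)))
print('btn',onz(t,bt[0],.022),onz(s,bs[0],.022),tri(bt[0],bs[0]),bt,bs)
# base
for nm,im,box in(('t',t,(300,262,360,320)),('s',s,(345,280,415,320))):
    g=cv2.inRange(cv2.cvtColor(im['image'],cv2.COLOR_RGB2GRAY),0,75);e=cv2.fitEllipse(cv2.convexHull(big(g,box)));print('base',nm,e,onz(im,e[0],.016))
# red arm axis in top
m=mask(t,*RED);m[:, :300]=0
p=np.argwhere(m>0)[:,::-1].astype(np.float32);l=cv2.fitLine(p,cv2.DIST_L2,0,.01,.01).ravel();c=l[2:];d=l[:2]
a,b=sorted([c+d*25,c-d*25],key=lambda q:-q[1]);A,B=onz(t,a,.174),onz(t,b,.174)
print('arm',A,B,np.degrees(np.arctan2(*(B-A)[[1,0]])))
for n,im,box in(('top',t,(190,170,440,320)),('side',s,(220,180,440,440))):
    x0,y0,x1,y1=box;c=im['image'][y0:y1,x0:x1,::-1];cv2.imwrite(f'pics/c_{n}.png',cv2.resize(c,None,fx=2.2 if n=='side' else 3,fy=2.2 if n=='side' else 3))
```

```text
vase body top ((244.55905151367188, 206.68231201171875), (26.672861099243164, 27.716537475585938), 125.39190673828125) [0.70143358 0.19273241 0.035     ]
mouth t ((241.91259765625, 202.9603729248047), (18.288915634155273, 18.4797420501709), 94.27313232421875) [0.70124365 0.19265487 0.085     ]Traceback (most recent call last):
  File "<stdin>", line 14, in <module>
cv2.error: OpenCV(4.12.0) /io/opencv/modules/imgproc/src/shapedescr.cpp:361: error: (-201:Incorrect size of input array) There should be at least 5 points to fit the ellipse in function 'fitEllipseNoDirect'
```

Vase axis is about (0.701, 0.193), and two heights agree. Next, the rest.

Run:
```python
from h import *
t=snap('top');s=snap('side')
def big(m,box):
    z=np.zeros_like(m);x0,y0,x1,y1=box;z[y0:y1,x0:x1]=m[y0:y1,x0:x1]
    return max(cv2.findContours(z,cv2.RETR_EXTERNAL,cv2.CHAIN_APPROX_NONE)[0],key=cv2.contourArea)
bt=cv2.fitEllipse(big(mask(t,*GRN),(180,250,240,300)));bs=cv2.fitEllipse(big(mask(s,*GRN),(330,400,390,440)))
print('btn',onz(t,bt[0],.022),onz(s,bs[0],.022))
for nm,im,box in(('t',t,(300,262,360,320)),('s',s,(345,277,415,320))):
    g=cv2.inRange(cv2.cvtColor(im['image'],cv2.COLOR_RGB2GRAY),0,75)
    e=cv2.fitEllipse(cv2.convexHull(big(g,box)));print('base',nm,e,onz(im,e[0],.010))
m=mask(t,*RED);m[:,:300]=0
p=np.argwhere(m>0)[:,::-1].astype(np.float32);l=cv2.fitLine(p,cv2.DIST_L2,0,.01,.01).ravel();c=l[2:];d=l[:2]
a,b=sorted([c+d*25,c-d*25],key=lambda q:-q[1]);A,B=onz(t,a,.174),onz(t,b,.174)
u=(B-A)[:2]/np.linalg.norm(B-A);print('arm',A,B,np.degrees(np.arctan2(u[1],u[0])))
V=np.array([.7013,.1927])
for P in([onz(t,(333.5,289.5),.176)]):
    print('hub',P,'vase rel',V-P[:2],np.linalg.norm(V-P[:2]),np.degrees(np.arctan2(*(V-P[:2])[::-1])))
x0,y0,x1,y1=190,170,450,320
cv2.imwrite('pics/c_top.png',cv2.resize(t['image'][y0:y1,x0:x1,::-1],None,fx=3,fy=3,interpolation=cv2.INTER_CUBIC))
```

```text
btn [0.51968787 0.27859451 0.022     ] [0.51843868 0.28421572 0.022     ]
base t ((329.3851318359375, 287.2757873535156), (40.99114990234375, 48.943092346191406), 178.3207550048828) [ 0.50211338 -0.03020776  0.01      ]
base s ((379.9364929199219, 296.4335632324219), (41.47246170043945, 58.44535827636719), 93.61553192138672) [ 0.49544968 -0.02500363  0.01      ]
arm [ 0.52644048 -0.05021858  0.174     ] [0.61646558 0.01565526 0.174     ] 36.1939608965267
hub [ 0.49575749 -0.03022935  0.176     ] vase rel [0.20554251 0.22292935] 0.303224701557777 47.3237136202771
```

View pics/c_top.png

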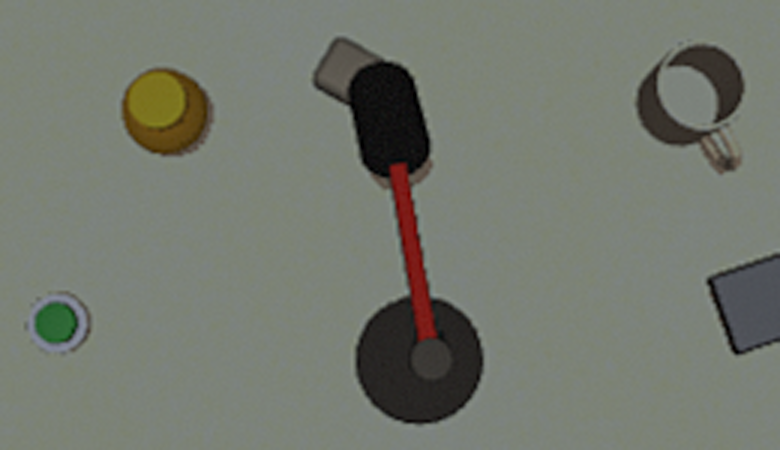

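The crop confirms hub centre at pixel (333.7,289.3), base centre at (329.8,290), and the arm from (332,283) to (323,225). The earlier line fit was polluted by other red pixels, so I refit it locally and plan the approach.

```bash
cat >> h.py <<'E'
from scipy.spatial.transform import Rotation as R
V=np.array([.7013,.1927])
def armline(t,H=None):
    m=mask(t,*RED);m[:,:230]=0;m[:,420:]=0;m[:190]=0;m[300:]=0
    c=max(cv2.findContours(m,0,1)[0],key=cv2.contourArea);z=np.zeros_like(m);cv2.drawContours(z,[c],-1,255,-1)
    p=np.argwhere(z>0)[:,::-1];w=np.array([onz(t,q,.172)[:2] for q in p],np.float32)
    l=cv2.fitLine(w,cv2.DIST_L2,0,.01,.01).ravel();u=l[:2]*np.sign(l[0]);c=l[2:]
    k=(w-c)@u;return c,u,np.degrees(np.arctan2(u[1],u[0])),c+u*k.min(),c+u*k.max()
def report(t,H):
    c,u,a,e0,e1=armline(t);off=lambda P:u[0]*(P-c)[1]-u[1]*(P-c)[0]
    print('arm deg',a,'ends',e0,e1,'vase off mm',1e3*off(V),'hub off mm',1e3*off(H))
def delta(p,yaw):
    s=env.state();q=s['orientation'];r=R.from_quat([*q[1:],q[0]])
    y=np.radians(yaw);M=np.array([[np.cos(y),np.sin(y),0],[np.sin(y),-np.cos(y),0],[0,0,-1]])
    print('tcp',s['eef_pos'].round(4),'t',s['t'],'F',np.round(s['ft_force'],1),'turn',np.degrees((r.inv()*R.from_matrix(M)).as_rotvec()).round(2),'shift cm',(100*r.inv().apply(np.array(p)-s['eef_pos'])).round(2))
E
python3 - <<'E'
from h import *
t=snap('top');H=onz(t,(333.7,289.3),.176)[:2];B=onz(t,(329.8,290),.016)[:2]
print('H',H,'B',B,np.degrees(np.arctan2(*(V-H)[::-1])),np.linalg.norm(V-H));report(t,H)
delta([.62,-.13,.231],-42.7)
E
```

```text
H [ 0.49620772 -0.03066265] B [ 0.4951405 -0.0310893] 47.44175229903842 0.3032387134976625
arm deg 11.125039 ends [ 0.510847   -0.02703163] [ 0.6410216 -0.0014333] vase off mm 178.85447353083853 hub off mm -0.7381210715714203
tcp [ 0.2514 -0.6263  0.2311] t 0.35 F [-0.6  0.1 -0.3] turn [-2.000e-02  1.000e-02  6.457e+01] shift cm [ 5.269e+01 -3.233e+01  2.000e-02]
```

Request:
drive_tool:
  deltas:
    - [0,0,64.6,52.7,-32.3,0,0]
    - [0,0,64.6,52.7,-32.3,0,0]
    - [0,0,64.6,52.7,-32.3,0,0]
    - [0,0,64.6,52.7,-32.3,0,0]
    - [0,0,64.6,52.7,-32.3,0,0]
    - [0,0,64.6,52.7,-32.3,0,0]
    - [0,0,64.6,52.7,-32.3,0,0]
    - [0,0,64.6,52.7,-32.3,0,0]
    - [0,0,64.6,52.7,-32.3,0,0]
    - [0,0,64.6,52.7,-32.3,0,0]

```text
t: 1.35
eef_pos: [0.5314, -0.2503, 0.2316]
orientation: [0.0, 0.931, -0.365, 0.0]
ft_force: [0.7, -1.1, 0.3]
finger_gap: 0.0001
gripper_force: 0.0
```

```bash
python3 -c "
from h import *
delta([.62,-.13,.231],-42.7)"
```

```text
tcp [ 0.5314 -0.2503  0.2316] t 1.35 F [ 0.7 -1.1  0.3] turn [-0.01 -0.03 -0.12] shift cm [ -1.68 -14.85   0.06]
```

Request:
drive_tool:
  deltas:
    - [0,0,0,-1.0,-5,0,0]
    - [0,0,0,-1.7,-10,0,0]
    - [0,0,0,-1.7,-13.5,0,0]
    - [0,0,0,-1.7,-14,2,0]
    - [0,0,0,-1.7,-14,5,0]
    - [0,0,0,-1.7,-14,8.0,0]
    - [0,0,0,-1.7,-14,8.5,0]
    - [0,0,0,-1.7,-14,8.5,0]

```text
t: 2.15
eef_pos: [0.6126, -0.1376, 0.1461]
orientation: [0.0, 0.931, -0.364, -0.001]
ft_force: [0.3, 0.8, 0.9]
finger_gap: -0.0004
gripper_force: 0.0
```

Run:
```python
from h import *
for a in (11.1,47.4):
    A=np.radians(a);H=np.array([.496,-.0305])
    print(a,H+.1*np.array([np.cos(A),np.sin(A)])+(.018 if a>40 else .035)*np.array([np.sin(A),-np.cos(A)]))
delta([.570,.024,.146],-42.7);delta([.602,-.046,.146],-42.7);print(env.state()['joint_velocities'].round(3))
w=snap('wrist','w1.png')
```

```text
11.1 [ 0.60086754 -0.04559305]
47.4 [0.57693734 0.03092594]
tcp [ 0.6126 -0.1376  0.1461] t 2.15 F [0.3 0.8 0.9] turn [ 0.05  0.07 -0.03] shift cm [-14.1   -8.98   0.02]
tcp [ 0.6126 -0.1376  0.1461] t 2.15 F [0.3 0.8 0.9] turn [ 0.05  0.07 -0.03] shift cm [-7.   -6.01  0.01]
[ 0.    -0.028  0.002 -0.029  0.001  0.014  0.002]
```

View pics/w1.png

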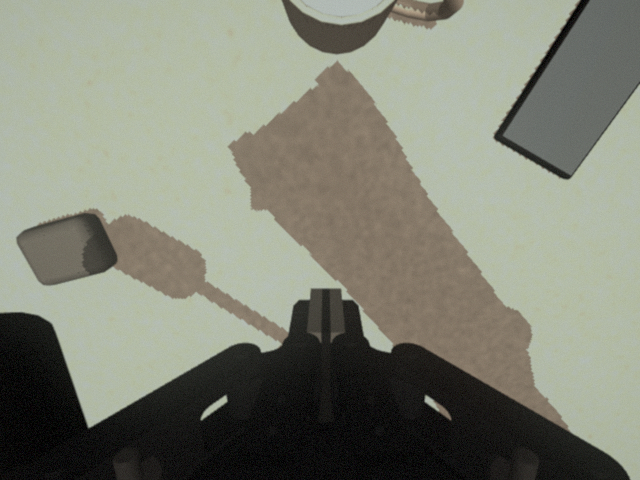

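The wrist view shows the gripper shut, clear of the arm. The finger tips are at (325,315), the black head is at lower left (30,400), and the linkage spreads along tool y. I'll push at 80 mm out to keep the links off the head.

```bash
python3 -c "
from h import *
delta([.583,-.051,.150],-42.7)"
```

```text
tcp [ 0.6134 -0.1377  0.1472] t 2.2 F [ 0.2  0.3 -0.2] turn [-0.02 -0.02 -0.04] shift cm [-8.12 -4.31 -0.28]
```

Request:
drive_tool:
  deltas:
    - [0,0,0,-2.5,-1.5,-0.3,0]
    - [0,0,0,-5,-3,-0.3,0]
    - [0,0,0,-6.5,-4,-0.3,0]
    - [0,0,0,-7.5,-4.3,-0.3,0]
    - [0,0,0,-8.1,-4.3,-0.3,0]
    - [0,0,0,-8.1,-4.3,-0.3,0]

```text
t: 2.8
eef_pos: [0.5826, -0.0514, 0.1501]
orientation: [-0.0, 0.931, -0.364, 0.0]
ft_force: [0.5, -0.4, 0.3]
finger_gap: 0.0001
gripper_force: 0.0
```

```bash
python3 -c "
from h import *
delta([.5634,.0162,.150],-42.7)
delta([.5634-.013*.676*-1,.0162-.013*.737,.150],-42.7)
t=snap('top','t2.png');report(t,np.array([.496,-.0305]))"
```

```text
tcp [ 0.5826 -0.0514  0.1501] t 2.8 F [ 0.5 -0.4  0.3] turn [-0.03 -0.04 -0.04] shift cm [-6.   -3.66  0.01]
tcp [ 0.5826 -0.0514  0.1501] t 2.8 F [ 0.5 -0.4  0.3] turn [-0.03 -0.04 -0.04] shift cm [-4.7  -3.56  0.01]
arm deg 5.822219 ends [ 0.5987682 -0.004168 ] [6.4161998e-01 2.0151341e-04] vase off mm 185.4514071841212 hub off mm -15.771141511532493
```

Request:
drive_tool:
  deltas:
    - [0,0,0,-0.5,-0.4,0,0]
    - [0,0,0,-1.0,-0.8,0,0]
    - [0,0,0,-1.5,-1.2,0,0]
    - [0,0,0,-2.0,-1.6,0,0]
    - [0,0,0,-2.5,-2.0,0,0]
    - [0,0,0,-3.0,-2.4,0,0]
    - [0,0,0,-3.5,-2.8,0,0]
    - [0,0,0,-4.0,-3.2,0,0]
    - [0,0,0,-4.4,-3.5,0,0]
    - [0,0,0,-4.7,-3.6,0,0]

```text
t: 3.85
eef_pos: [0.5726, 0.0081, 0.1494]
orientation: [-0.0, 0.931, -0.364, 0.0]
ft_force: [0.2, -1.6, -1.0]
finger_gap: 0.0001
gripper_force: 0.9
```

```bash
python3 -c "
from h import *
delta([.5634,.0162,.150],-42.7)
t=snap('top','t3.png');report(t,np.array([.496,-.0305]))
s=snap('side','s3.png')
cv2.imwrite('pics/b3.png',np.hstack([t['image'][150:350,170:430,::-1],s['image'][180:380,180:440,::-1]]))"
```

```text
tcp [0.5726 0.0081 0.1494] t 3.85 F [ 0.2 -1.6 -1. ] turn [-0.02  0.    0.01] shift cm [-1.22  0.03 -0.06]Traceback (most recent call last):
  File "<string>", line 4, in <module>
    t=snap('top','t3.png');report(t,np.array([.496,-.0305]))
                           ~~~~~~^^^^^^^^^^^^^^^^^^^^^^^^^^^
  File "h.py", line 29, in report
    c,u,a,e0,e1=armline(t);off=lambda P:u[0]*(P-c)[1]-u[1]*(P-c)[0]
                ~~~~~~~^^^
  File "h.py", line 24, in armline
    c=max(cv2.findContours(m,0,1)[0],key=cv2.contourArea);z=np.zeros_like(m);cv2.drawContours(z,[c],-1,255,-1)
ValueError: max() iterable argument is empty
```

The gripper hides the arm from above, so I push slightly short of the estimate, back off and look.

Request:
drive_tool:
  deltas:
    - [0,0,0,-0.4,0,0,0]
    - [0,0,0,-0.7,0,0,0]
    - [0,0,0,-1.0,0,0,0]
    - [0,0,0,-1.0,0,0,0]
    - [0,0,0,1,0,0,0]
    - [0,0,0,5,0,0,0]
    - [0,0,0,9,0,0,0]
    - [0,0,0,13,0,0,0]
    - [0,0,0,15,0,0,0]
    - [0,0,0,15,0,0,0]

```text
t: 4.9
eef_pos: [0.6837, -0.0974, 0.1486]
orientation: [0.0, 0.931, -0.366, -0.0]
ft_force: [0.1, 1.1, 0.3]
finger_gap: -0.0001
gripper_force: 0.0
```

```bash
python3 -c "
from h import *
delta([.5634,.0162,.150],-42.7)
t=snap('top','t4.png')
s=snap('side','s4.png')
cv2.imwrite('pics/b4.png',np.hstack([t['image'][150:350,170:430,::-1],s['image'][180:380,180:440,::-1]]))
report(t,np.array([.496,-.0305]))"
```

```text
tcp [ 0.6837 -0.0974  0.1486] t 4.9 F [0.1 1.1 0.3] turn [ 0.06 -0.01 -0.2 ] shift cm [-16.55  -0.13  -0.14]
arm deg 45.724373 ends [ 0.5067021  -0.01935956] [0.599248  0.0755565] vase off mm 8.710942676959945 hub off mm -0.11465377479936284
```

View pics/b4.png

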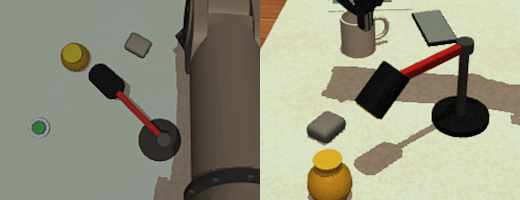

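The view shows the arm line from the hub passing about 9 mm from the vase axis, inside tolerance. I'll nudge 1.5° more to centre it.

Request:
drive_tool:
  deltas:
    - [0,0,0,-5,-0.1,-0.1,0]
    - [0,0,0,-10,-0.1,-0.1,0]
    - [0,0,0,-14,-0.1,-0.1,0]
    - [0,0,0,-15.5,-0.1,-0.1,0]
    - [0,0,0,-16.1,-0.1,-0.1,0]
    - [0,0,0,-16.4,-0.1,-0.1,0]
    - [0,0,0,-16.4,-0.1,-0.1,0]
    - [0,0,0,-14,-0.1,-0.1,0]
    - [0,0,0,-9,-0.1,-0.1,0]
    - [0,0,0,-4,-0.1,-0.1,0]

```text
t: 6.0
eef_pos: [0.6555, -0.0684, 0.1504]
orientation: [-0.0, 0.931, -0.364, 0.0]
ft_force: [0.5, 0.3, 0.5]
finger_gap: 0.0003
gripper_force: 0.0
```

```bash
python3 -c "
from h import *
s=env.state();print(s['eef_pos'],s['q'].round(2))
t=snap('top','t5.png')
report(t,np.array([.496,-.0305]))
p=s['eef_pos'];delta([p[0],p[1],.34],-42.7)"
```

```text
[ 0.65549462 -0.06836258  0.15037089] [ 0.    0.48  0.    1.71 -0.    0.95 -2.31]
arm deg 47.92332 ends [ 0.5061022  -0.01894582] [0.5950153  0.07953674] vase off mm -3.056219945598779 hub off mm -0.24436647718064503
tcp [ 0.6599 -0.0759  0.1501] t 6.05 F [-1.4 -6.4  0.9] turn [ 0.04 -0.25 -0.35] shift cm [ -0.76  -0.24 -18.99]
```

The arm now passes 3 mm from the vase axis. Next I lift, turn the wrist back so joint 7 stays in range, and travel above the button.

Request:
drive_tool:
  deltas:
    - [0,0,0,0,0,-5,0]
    - [0,0,0,0,0,-10,0]
    - [0,0,0,0,0,-15,0]
    - [0,0,-8,0,0,-19,0]
    - [0,0,-16,0,0,-19,0]
    - [0,0,-24,0,0,-19,0]
    - [0,0,-32,0,0,-19,0]
    - [0,0,-40,0,0,-19,0]
    - [0,0,-48,0,0,-19,0]
    - [0,0,-56,0,0,-19,0]

```text
t: 7.05
eef_pos: [0.6543, -0.0679, 0.3399]
orientation: [-0.0, 0.993, 0.118, -0.0]
ft_force: [-0.3, -0.0, 0.1]
finger_gap: -0.0001
gripper_force: 0.0
```

```bash
python3 -c "
from h import *
delta([.519,.281,.34],13.3);print(env.state()['q'].round(2))"
```

```text
tcp [ 0.6543 -0.0679  0.3399] t 7.05 F [-0.3 -0.   0.1] turn [-0.01  0.04  0.21] shift cm [ -5.01 -37.09  -0.  ]
[ 0.11  0.33 -0.14  1.5   0.05  1.31 -1.37]
```

Request:
drive_tool:
  deltas:
    - [0,0,0,-0.5,-4,0,0]
    - [0,0,0,-1,-8.5,0,0]
    - [0,0,0,-2,-13,0,0]
    - [0,0,0,-2.5,-18,0,0]
    - [0,0,0,-3,-23,0,0]
    - [0,0,0,-4,-28,0,0]
    - [0,0,0,-4.5,-32,0,0]
    - [0,0,0,-5,-36,0,0]
    - [0,0,0,-5,-37.1,0,0]
    - [0,0,0,-5,-37.1,0,0]

```text
t: 8.05
eef_pos: [0.5201, 0.2843, 0.34]
orientation: [-0.0, 0.993, 0.117, -0.0]
ft_force: [-0.2, -0.3, -0.8]
finger_gap: -0.0001
gripper_force: 0.0
```

```bash
python3 -c "
from h import *
delta([.519,.281,.06],13.3);print(env.state()['q'].round(2))
w=snap('wrist','w6.png');c=blobs(mask(w,*GRN));print(c)
for b in c: print(onz(w,b[1],.022))
t=snap('top','t6.png')
report(t,np.array([.496,-.0305]))"
```

```text
tcp [0.5201 0.2843 0.34  ] t 8.05 F [-0.2 -0.3 -0.8] turn [-0.03  0.04  0.08] shift cm [-0.17  0.32 28.  ]
[-0.32  0.24 -0.35  1.64  0.08  1.28 -2.02]
[([317, 173, 25, 25, 447], [328.7, 185.6])]
[0.51924194 0.27929219 0.022     ]
arm deg 47.743496 ends [ 0.5059135  -0.01875244] [0.59511507 0.07942842] vase off mm -2.422366572049861 hub off mm -0.5622552401101377
```

The wrist camera puts the button at (0.519, 0.279), and the arm is still aimed. I descend.

Request:
drive_tool:
  deltas:
    - [0,0,0,-0.1,0.4,5,0]
    - [0,0,0,-0.1,0.4,10,0]
    - [0,0,0,-0.1,0.4,15,0]
    - [0,0,0,-0.1,0.4,20,0]
    - [0,0,0,-0.1,0.4,24,0]
    - [0,0,0,-0.1,0.4,27,0]
    - [0,0,0,-0.1,0.4,29.5,0]
    - [0,0,0,-0.1,0.4,30.5,0]
    - [0,0,0,-0.1,0.4,30.5,0]

```text
t: 9.05
eef_pos: [0.5203, 0.2773, 0.0343]
orientation: [0.001, 0.993, 0.115, -0.001]
ft_force: [0.3, 0.1, -0.1]
finger_gap: -0.0
gripper_force: 0.0
```

```bash
python3 -c "
from h import *
delta([.519,.280,.016],13.3)"
```

```text
tcp [0.5203 0.2773 0.0343] t 9.05 F [ 0.3  0.1 -0.1] turn [ 0.06  0.11 -0.13] shift cm [-0.06 -0.3   1.83]
```

Request:
drive_tool:
  deltas:
    - [0,0,0,0,-0.1,0.7,0]
    - [0,0,0,0,-0.1,1.3,0]
    - [0,0,0,0,-0.1,1.7,0]
    - [0,0,0,0,-0.1,1.9,0]
    - [0,0,0,0,-0.1,1.9,0]
    - [0,0,0,0,-0.1,1.9,0]

```text
t: 9.65
eef_pos: [0.5204, 0.28, 0.0168]
orientation: [-0.0, 0.993, 0.116, 0.001]
ft_force: [3.5, -0.7, 4.0]
finger_gap: 0.0005
gripper_force: 1.7
```

Request:
drive_tool:
  deltas:
    - [0,0,0,0,0,0.1,0]
    - [0,0,0,0,0,0.2,0]
    - [0,0,0,0,0,0.2,0]
    - [0,0,0,0,0,0.2,0]

```text
t: 10.05
eef_pos: [0.5205, 0.2801, 0.0157]
orientation: [-0.0, 0.993, 0.115, 0.001]
ft_force: [-0.9, -2.9, 23.3]
finger_gap: 0.0
gripper_force: 11.8
```

The force climbed to 23 N at a height of 15.7 mm, so the button is bottomed. I lift off.

Request:
drive_tool:
  deltas:
    - [0,0,0,0,0,-1,0]
    - [0,0,0,0,0,-4,0]
    - [0,0,0,0,0,-9,0]
    - [0,0,0,0,0,-14,0]
    - [0,0,0,0,0,-19,0]
    - [0,0,0,0,0,-22,0]
    - [0,0,0,0,0,-22,0]
    - [0,0,0,0,0,-22,0]

```text
t: 10.85
eef_pos: [0.5196, 0.2797, 0.2345]
orientation: [-0.0, 0.993, 0.116, 0.0]
ft_force: [-0.3, -0.7, -0.8]
finger_gap: 0.0001
gripper_force: 0.0
```

```bash
python3 -c "
from h import *
t=snap('top','t7.png');report(t,np.array([.496,-.0305]))
y=blobs(mask(t,*YEL));print(y);s=snap('side');print(blobs(mask(s,*YEL)),blobs(mask(s,*GRN)))
print(env.state()['ft_force'].round(1),env.state()['eef_pos'])"
```

```text
arm deg 47.77993 ends [ 0.50596994 -0.01880835] [0.5951132  0.07943378] vase off mm -2.526040550637071 hub off mm -0.4731058146236339
[([231, 194, 27, 27, 531], [244.1, 206.5])]
[([233, 329, 33, 22, 508], [247.3, 339.4]), ([241, 350, 23, 23, 159], [251.3, 361.2])] [([348, 411, 24, 22, 420], [359.9, 421.4])]
[-0.6 -0.4  0.3] [0.51915036 0.27943052 0.23298909]
```

View pics/t7.png

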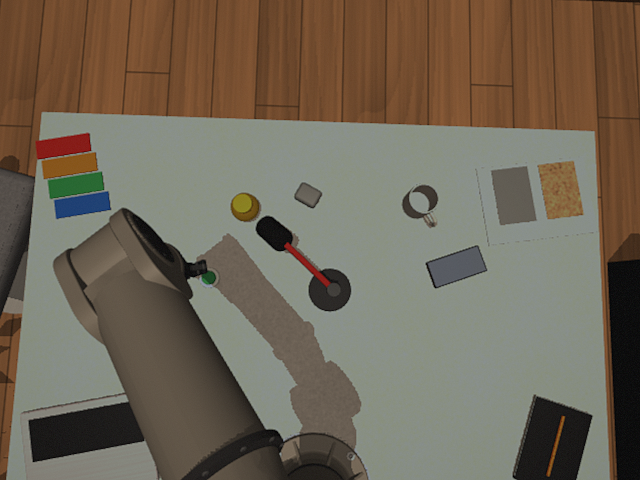

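The arm points from (334,289) at the vase at (245,207). The button, vase, mug (420,202), phone (456,266) and case (308,195) are in place, and the gripper is clear.

```bash
python3 -c "
from h import *
print(job_done())"
```

```text
the job is handed in; nothing more can be done
None
```

I pushed the spotlight arm round until its line passed about 3 mm from the vase's axis, pressed the green button fully down and released it, saw nothing else on the table moved in the last pictures, and handed the job in; no verdict was shown.

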